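Clamp a drilled bar in the bench jig with its slip-clutch screw

ROBOT

A 6-joint arm with a two-finger parallel gripper is mounted at the origin on a cart in front of the work surface, level with it; the furniture and walls round the work are solid. World frame = base frame: x ahead of the robot, y to its left, z up, the work surface at z = 0. Lengths are in m, angles in rad, forces in N, time in s.
With the tool pointing down it reaches from about 0.225 to 0.875 m from the base axis. Payload 3.4 kg.
Tool frame: the origin (TCP) lies between the finger pads; the fingertips stand 11 mm ahead of it and the grasp point (between the pads) lies 8 mm behind it; z points along the fingers, y is the line along which they close (so a half turn about z gives the same grasp; the last joint's range is limited). The gripper opens to 85 mm and grips with 20 to 120 N. Pads are 22 mm wide; open, the fingers measure 114 mm over their backs; the gripper's body (76 mm by 85 mm) begins 54 mm behind the grasp point. The pads swing forward as they close: fully open they stand 13 mm farther back than shut.
Start: joints at [1.08, 0.276, 1.505, -0, 1.361, -0.121], TCP at [0.208, 0.536, 0.222] pointing down, gripper open.
Joint ranges: [-2.89, 2.89], [-0.75, 2.08], [0.22, 2.7], [-1.18, 4.32], [0.11, 2.71], [-2.7, 2.7]. Speed limits (rad/s): [2.57, 2.57, 3.14, 3.14, 3.14, 3.14].

INTERFACE

Orientations are given as a unit quaternion [w, x, y, z].
In Python, from rig import sensors, eyes, manip gives the robot as it stands.
- The arm moves only by the tool drive_tool, never from a script. Its argument "deltas" is a list of rows, each an object with "linear": the shift along the world's x, y, z in mm, a list of three; "twist": the turn about the world's z in degrees; "claw": the opening, from 0 (shut) to 1 (fully open). In form: [{"linear": [tx, ty, tz], "twist": twist, "claw": claw}, ...]. A call has 1 to 12 rows; each row is the pose to reach, as a shift and turn from the pose commanded when the call began; what a row does not reach only later rows make up. A row lasts 1/12 s, in which the tool goes at most 41.7 mm and 7.16 degrees, less where a joint would pass 70% of its speed; a pose out of reach is approached as far as the arm can. A call with a gripper value outside its range is refused whole. The fingers move at their own pace and stop on an object; "squeeze" is the grip in N (left out, the last holds). Time passes only in rows, so rows that repeat a pose let the fingers close. It gives the time, the measured TCP pose, the force, the opening and the grip force at its end, in the units of the state.
- sensors.get_state(): the state, without advancing time (a new reading comes with each control period).
- eyes.get_image(name): name is "side" or "top" or "wrist"; returns the picture (400x640x3 uint8, red, green, blue); there is no depth.
- eyes.camera_model(name): a dict with "intrinsics" (3x3 intrinsics, pixels), "dist" ([k1, k2, p1, p2, k3] as OpenCV has them; the pictures are not rectified), "R" (3x3) and "t" (3): a world point X has camera coordinates R X + t. Camera axes: x right, y down, z forward; pixel columns grow to the right and rows downward; lengths in m; the calibration is good to about 2 mm. A picture is of the moment at which its call begins: read the wrist's pose just before it. camera_model takes no time and is no camera call; for the wrist camera it gives the pose at the moment of the call.
- manip.sign_off(): hands the job in; it is judged then, once.
The state is a dict: "clock": time; "qpos": joint angles; "qd": joint speeds; "effort": joint torques, N m; "position": TCP position; "ee_rot": TCP orientation; "contact_force": force on the tool from outside, world axes, zero at the start; "moment": the same for the moment, N m; "width": finger opening in m; "gripper_force": force on a finger pad.
Only numpy, scipy, OpenCV 4.12 (cv2) and the standard library are available. Lean on these libraries where they do the work, as an engineer would, in place of code of your own. Each camera call takes 0.05 s, during which the arm holds its last target. There are 200 camera calls.

TASK

Lay the short drilled steel bar flat in the channel of the bench clamp jig, slide it under the clamp screw and press it home against the screw of the end stop, with a light but definite push, not a hard one. Then tighten the screw clockwise by its small ratchet cap on top (not by the wider sleeve under it), regripping as needed, until the foot bears on the bar and the slip clutch has clicked about four times; stop there, let go and leave the bar clamped. Leave the loose bearing and gear where they are.

Things in the scene. Friction and masses are not known exactly. Their poses are not given: they have to be found in the camera images.
- drilled_bar: The workpiece: flat bright steel bar 170 long (its x) x 26 wide (y) x 12 mm thick (z), about 0.4 kg, with two 9 mm holes at x = -30 and +30 mm. Origin at the centre of its underside. Starts flat on the bench. Either end may go to the stop. Grip it firmly across its width about 50 mm from its middle, on the end away from the stop, so that the gripper clears the clamp head.
- clamp_jig: Bench clamp jig, fixed. Origin on its underside, straight below the screw axis; x points along the channel to the end stop, z up. Aluminium base plate x = -165 to +76, y = -35 to +35 mm; the bar lies on its top face, z = 16 mm. Behind the stop a grey post (x = 54 to 76 mm). With the bar home, its origin is at x = -46 to -72 (as the stop screw is set), y = 0, z = 16 mm of this frame.
- channel (a point): Middle of the channel's open mouth, on the base's top face: x = -34, y = 0, z = 16 mm of the jig, same axes. Two guide rails 8 mm high, 29 mm apart (1.5 mm play each side of the bar), run from 14 mm past this point to the stop block, 75 mm past it; between them the mouth is flared. The clamp head overhangs the rails, so lay the bar on the base short of this point and slide it in along x.
- end_stop: Steel stop block fixed to the jig between the rails, 13 x 29 x 18 mm. Origin at the middle of the lower edge of its face towards the bar: x = +41, y = 0, z = 16 mm of the jig, same axes. From that face an adjustable stop screw, 11 mm across, sticks out by 2 to 28 mm (set differently each time, not measured): the bar's end is to press on it with over 3 N (5 to 10 is right); over 15 N is ramming.
- spindle_foot: Round steel foot of the screw, 18 mm across, on the screw axis below the clamp head, a nose of 20 mm radius from z = 56 to 85 mm over the bench. Origin at the centre of its underside; moves only down, 2.5 mm per rad of the sleeve. Starts 2 to 4.8 mm above the top of a bar in the jig. When the clutch slips it presses with about 16 N, and the screw keeps that when let go.
- feed_sleeve (a joint): Angle (rad) of the screw's knurled sleeve, a disc 42 mm across, z = 86 to 100 mm over the bench, under the cap. Grows clockwise seen from above (tightening), 2.5 mm of foot travel per rad. Starts at 0.5 to 1.6, takes about 0.05 N m to turn, stops when the foot meets the bar at about 2.4. Turned directly it bypasses the clutch and overloads the bar.
- ratchet_cap (a joint): Slip of the clutch: angle (rad) of the cap relative to the sleeve, 0 at the start; grows when the cap turns clockwise seen from above while the sleeve stands still. One click per 30 degrees (0.52 rad) of slip. Up to about 0.09 N m the cap carries the sleeve along, in both directions; above that it slips, smoothly, at that torque.
- cap_top (a point): Centre of the top of the dark ratchet cap, on the screw axis, 128.5 mm over the bench; it stays at this height. The cap is a ribbed cylinder 27 mm in diameter that reaches 25 mm down from this point (then the wider sleeve). Turning it clockwise seen from above tightens the screw.
- bearing: Loose ball bearing, 52 mm across, 15 mm high, a bystander. Origin at the centre of its underside.
- gear: Loose dark ring gear, 70 mm across, 36 mm high, a bystander. Origin at the centre of its underside.

How it is judged:
By the outcome, as a careful person would: the job done as asked, in the order asked, and still so for the second after the job is handed in, with the robot touching nothing.
It also fails if it takes over 72 s, if anything falls off the work surface, if the arm or the gripper's body presses on something with over 40 N, if the wrist force passes 120 N, or if a joint passes its speed limit or range.

## Working session

There is one attempt and no reset: what is moved stays moved. The work goes in short steps, Python scripts to look and compute and a tool call to move; the robot and the scene stay as the last step left them, time stands still between calls to the robot, and variables do not carry over. Pictures are saved under pics/ and viewed, at most 10 in all, crops included, and the job is handed in when it is done.

Besides the shell and the picture viewer there is one more tool, called by a JSON object that holds its "method" and its "body". drive_tool: Moves the arm, as the interface text tells. Its arguments: {"type":"object","properties":{"deltas":{"type":"array","items":{"type":"object","properties":{"linear":{"type":"array","items":{"type":"number"}},"twist":{"type":"number"},"claw":{"type":"number"}}}},"squeeze":{"type":"number"}},"required":["deltas"]}

```bash
mkdir -p pics
cat > h.py <<'E'
import numpy as np, cv2
from rig import sensors, eyes, manip
def save(n,f):
    im=eyes.get_image(n); cv2.imwrite(f,cv2.cvtColor(im,cv2.COLOR_RGB2BGR)); return im
def ray(n,uv,cm=None):
    cm=cm or eyes.camera_model(n); R=np.array(cm['R']);t=np.array(cm['t'])
    p=cv2.undistortPoints(np.array(uv,float).reshape(-1,1,2),np.array(cm['intrinsics']),np.array(cm['dist'])).reshape(-1,2)
    d=np.c_[p,np.ones(len(p))]@R; return -R.T@t,d
def onz(n,uv,z,cm=None):
    o,d=ray(n,uv,cm); s=(z-o[2])/d[:,2]; return o+d*s[:,None]
def proj(n,X,cm=None):
    cm=cm or eyes.camera_model(n)
    return cv2.projectPoints(np.array(X,float).reshape(-1,1,3),cv2.Rodrigues(np.array(cm['R']))[0],np.array(cm['t'],float),np.array(cm['intrinsics']),np.array(cm['dist']))[0].reshape(-1,2)
E
python3 - <<'E'
from h import *
a=save('top','pics/t0.png');b=save('side','pics/s0.png');
print(sensors.get_state())
for n in('top','side','wrist'):
    cm=eyes.camera_model(n);print(n,-np.array(cm['R']).T@cm['t'],np.array(cm['R'])[2],cm['intrinsics'][0])
E
```

```text
{'clock': 0.1, 'qpos': array([ 1.08002256e+00,  2.76535633e-01,  1.50602437e+00,  8.03558676e-06,
        1.36070333e+00, -1.20996827e-01]), 'qd': array([-0.00181659, -0.00248505, -0.00263261, -0.00075192,  0.00184769,
       -0.0002642 ]), 'effort': array([ 1.05431507e-03, -4.17699623e+01, -2.46403366e+01, -1.33224594e-04,
        5.77678147e-03,  1.72501706e-05]), 'position': array([0.20757473, 0.53569439, 0.22121691]), 'ee_rot': array([-2.55298050e-04,  1.83837666e-01,  9.82956263e-01, -7.95379385e-04]), 'contact_force': array([ 0.14429311, -0.22464981,  0.72545354]), 'moment': array([ 0.01633915, -0.02666443,  0.01960914]), 'gripper_force': 0.0, 'width': 0.08525923364167415}
top [ 0.31399539 -0.0558041   0.95311579] [ 0.23222058  0.00230871 -0.97266041] [502.44975312   0.         321.27817025]
side [0.45139266 0.63853106 0.58978172] [ 0.07992975 -0.82573219 -0.55837047] [380.40167356   0.         327.72749107]
wrist [0.14148016 0.56072467 0.37341017] [ 0.25129214 -0.10039644 -0.9626904 ] [280.318885     0.         319.97161526]
```

View pics/t0.png

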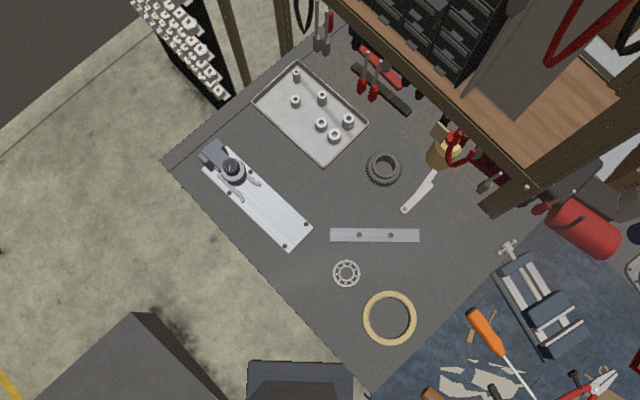

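View pics/s0.png

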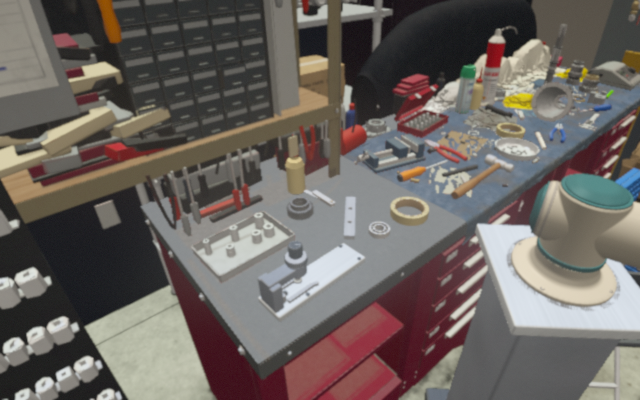

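The top view shows the bar at (331–419, 235), the jig cap at about (232,165) with the base's open end at (290,250)/(312,228), the gear at (383,168) and the bearing at (346,273). The side view agrees, and the channel opens towards the robot.

Run:
```python
from h import *
im=cv2.imread('pics/t0.png')
g=im.min(axis=2)
def comp(roi,th):
    x0,y0,x1,y1=roi; m=np.zeros(g.shape,np.uint8); m[y0:y1,x0:x1]=(g[y0:y1,x0:x1]>th)*255
    c=max(cv2.findContours(m,0,1)[0],key=cv2.contourArea); return c,cv2.minAreaRect(c)
for nm,roi,z in(('bar',(320,215,430,255),.012),('base',(190,140,325,260),.016)):
    c,r=comp(roi,130); b=cv2.boxPoints(r); P=onz('top',b,z); print(nm,r,'\n',P.round(4),P.mean(0).round(4))
    e=[(np.linalg.norm(P[i]-P[(i+1)%4]).round(4),np.degrees(np.arctan2(*(P[(i+1)%4]-P[i])[[1,0]])).round(2)) for i in range(4)];print(e)
cap=onz('top',[[232,165]],.1285);print('cap',cap)
cv2.imwrite('pics/c0.png',cv2.resize(im[130:265,185:435],None,fx=3.2,fy=3.2,interpolation=2))
print('bear/gear',onz('top',[[346,273]],.015),onz('top',[[383,168]],.036))
```

```text
bar ((374.5, 234.5), (13.0, 89.0), 90.0) 
 [[ 0.4843 -0.0719  0.012 ]
 [ 0.4896 -0.2419  0.012 ]
 [ 0.4645 -0.2416  0.012 ]
 [ 0.4593 -0.0726  0.012 ]] [ 0.4744 -0.157   0.012 ]
[(np.float64(0.1701), np.float64(-88.21)), (np.float64(0.0251), np.float64(179.37)), (np.float64(0.1691), np.float64(91.75)), (np.float64(0.025), np.float64(1.59))]
base ((256.79998779296875, 198.0999755859375), (122.16642761230469, 36.70106887817383), 43.7811279296875) 
 [[ 0.5918  0.1855  0.016 ]
 [ 0.648   0.1398  0.016 ]
 [ 0.4842 -0.0407  0.016 ]
 [ 0.4323  0.005   0.016 ]] [0.5391 0.0724 0.016 ]
[(np.float64(0.0724), np.float64(-39.12)), (np.float64(0.2438), np.float64(-132.22)), (np.float64(0.0692), np.float64(138.61)), (np.float64(0.2409), np.float64(48.52))]
cap [[0.56748091 0.10163674 0.1285    ]]
bear/gear [[ 0.3996831  -0.10394102  0.015     ]] [[ 0.59936314 -0.16951583  0.036     ]]
```

View pics/c0.png

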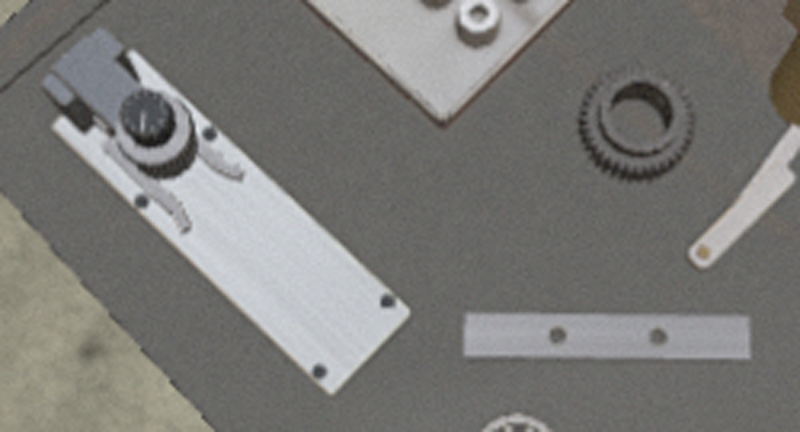

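The crop shows the cap at (231,166), the flared rails opening towards the robot, and the bar's two holes. I'll move over the bar.

{"method": "drive_tool", "body": {"deltas": [{"linear":[268,-743,0],"twist":-67,"claw":1},{"linear":[268,-743,0],"twist":-67,"claw":1},{"linear":[268,-743,0],"twist":-67,"claw":1},{"linear":[268,-743,0],"twist":-67,"claw":1},{"linear":[268,-743,0],"twist":-67,"claw":1},{"linear":[268,-743,0],"twist":-67,"claw":1},{"linear":[268,-743,0],"twist":-67,"claw":1},{"linear":[268,-743,0],"twist":-67,"claw":1},{"linear":[268,-743,0],"twist":-67,"claw":1},{"linear":[268,-743,0],"twist":-67,"claw":1},{"linear":[268,-743,0],"twist":-67,"claw":1},{"linear":[268,-743,0],"twist":-67,"claw":1}]}}

```text
clock: 1.1
position: [0.3773, 0.0639, 0.222]
ee_rot: [0.0, 0.696, 0.718, 0.0]
contact_force: [2.1, 0.4, -0.1]
width: 0.0853
gripper_force: 0.0
```

Run:
```python
from h import *
cm=eyes.camera_model('wrist'); save('wrist','pics/w0.png'); np.save('w0.npy',cm)
print(sensors.get_state()['position'],sensors.get_state()['ee_rot'])
```

```text
[0.38101261 0.05570864 0.2221196 ] [ 0.00417053  0.69833133  0.71575992 -0.00192385]
```

View pics/w0.png

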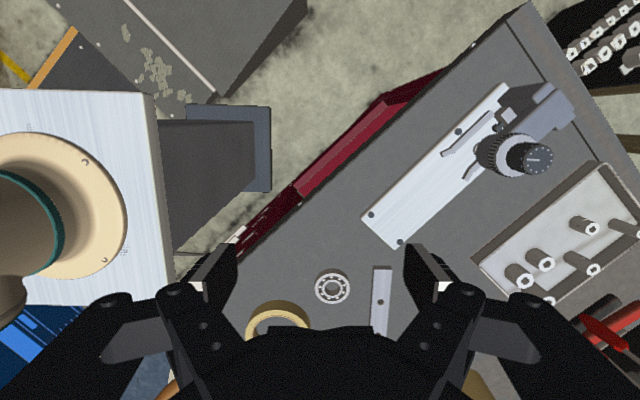

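The wrist view shows the jig well: cap top centre about (537,159), base open-end corners near (361,217) and (397,250), and the bar's stop end at (382,267).

Run:
```python
from h import *
cm=np.load('w0.npy',allow_pickle=True).item()
print('cap',onz('wrist',[[537,159]],.1285,cm), 'cap edges/bar end',onz('wrist',[[372,266],[391,267]],.012,cm))
g=cv2.imread('pics/w0.png').min(2)
m=np.zeros(g.shape,np.uint8); m[80:255,355:520]=(g[80:255,355:520]>130)*255
c=max(cv2.findContours(m,0,1)[0],key=cv2.contourArea)
# fit plate long edges + end edge through hull points
P=onz('wrist',c.reshape(-1,2),.016,cm)[:,:2]
for a in(47.5,48,48.5,49):
    u=np.array([np.cos(np.radians(a)),np.sin(np.radians(a))]);n=np.array([-u[1],u[0]])
    s=P@u; t=P@n; s0=s.min(); k=(s<s0+.07)
    print(a,'end s',s0.round(4),'t',t[k].min().round(4),t[k].max().round(4))
    for lo,hi in((.015,.05),(.05,.1)):
        q=(s>s0+lo)&(s<s0+hi); print('   ',t[q].min().round(4),t[q].max().round(4))
    cen=u*(s0+.165)+n*(t[k].min()+t[k].max())/2; print('   org',cen)
```

```text
cap [[0.56430525 0.10504315 0.1285    ]] cap edges/bar end [[ 0.45370982 -0.06834149  0.012     ]
 [ 0.48124633 -0.06913605  0.012     ]]
47.5 end s 0.2942 t -0.3831 -0.3131
    -0.3831 -0.3131
    -0.3827 -0.3123
   org [0.56686061 0.1033641 ]
48 end s 0.2914 t -0.3858 -0.316
    -0.3858 -0.316
    -0.3857 -0.3157
   org [0.56616933 0.10433949]
48.5 end s 0.2884 t -0.3887 -0.3189
    -0.3886 -0.3189
    -0.3888 -0.319
   org [0.56539933 0.1051051 ]
49 end s 0.2851 t -0.3917 -0.3218
    -0.3914 -0.3218
    -0.3921 -0.3223
   org [0.56450523 0.10561343]
```

{"method": "drive_tool", "body": {"deltas": [{"linear":[98,-270,-140],"twist":0,"claw":1},{"linear":[98,-270,-140],"twist":0,"claw":1},{"linear":[98,-270,-140],"twist":0,"claw":1},{"linear":[98,-270,-140],"twist":0,"claw":1},{"linear":[98,-270,-140],"twist":0,"claw":1},{"linear":[98,-270,-140],"twist":0,"claw":1},{"linear":[98,-270,-140],"twist":0,"claw":1},{"linear":[98,-270,-140],"twist":0,"claw":1},{"linear":[98,-270,-140],"twist":0,"claw":1},{"linear":[98,-270,-140],"twist":0,"claw":1}]}}

```text
clock: 1.98
position: [0.4751, -0.2047, 0.0806]
ee_rot: [-0.002, 0.697, 0.717, -0.0]
contact_force: [-0.2, 0.4, -0.4]
width: 0.0854
gripper_force: 0.0
```

Run:
```python
from h import *
s=sensors.get_state(); cm=eyes.camera_model('wrist'); save('wrist','pics/w1.png'); np.save('w1.npy',cm)
q=s['ee_rot'];print(s['position'],q,'yawY',np.degrees(np.arctan2(2*q[2]**2-1,2*q[1]*q[2])),s['qpos'])
```

```text
[ 0.47505571 -0.20469957  0.08059608] [-1.55803986e-03  6.96666251e-01  7.17393651e-01 -2.39798759e-04] yawY 1.6794293819194854 [-5.41598266e-01  3.14208105e-01  1.83652974e+00  2.87198418e-04
  9.93998395e-01 -5.71069322e-01]
```

View pics/w1.png

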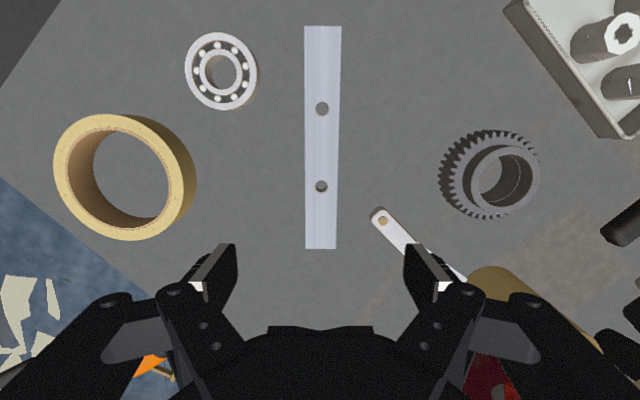

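The view shows the bar upright between (304,27) and (336,248), with holes at (322,109) and (321,187). I'll compute its pose from these.

Run:
```python
from h import *
cm=np.load('w1.npy',allow_pickle=True).item()
g=cv2.imread('pics/w1.png').min(2)
m=np.zeros(g.shape,np.uint8); m[10:260,290:352]=(g[10:260,290:352]>140)*255
c=max(cv2.findContours(m,0,1)[0],key=cv2.contourArea)
P=(onz('wrist',c.reshape(-1,2),.012,cm)[:,:2]*1e3).astype(np.float32)
r=cv2.minAreaRect(P);b=cv2.boxPoints(r);print(r);print(b)
s=sensors.get_state();print(s['position'],s['width'])
```

```text
((472.10107421875, -157.64788818359375), (26.57900047302246, 169.76931762695312), 1.038282036781311)
[[ 457.2756   -73.01798]
 [ 460.3519  -242.75943]
 [ 486.92654 -242.2778 ]
 [ 483.85025  -72.53635]]
[ 0.47482648 -0.20364389  0.08126698] 0.08532555214461396
```

{"method": "drive_tool", "body": {"deltas": [{"linear":[-2,-3,-30],"twist":-0.6,"claw":1},{"linear":[-2,-3,-55],"twist":-0.6,"claw":0.7},{"linear":[-2,-3,-67],"twist":-0.6,"claw":0.5},{"linear":[-2,-3,-67],"twist":-0.6,"claw":0.4},{"linear":[-2,-3,-67],"twist":-0.6,"claw":0.2},{"linear":[-2,-3,-67],"twist":-0.6,"claw":0},{"linear":[-2,-3,-67],"twist":-0.6,"claw":0},{"linear":[-2,-3,-67],"twist":-0.6,"claw":0},{"linear":[-2,-3,-67],"twist":-0.6,"claw":0}], "squeeze": 80}}

```text
clock: 2.78
position: [0.4741, -0.2074, 0.016]
ee_rot: [0.001, 0.7, 0.715, 0.0]
contact_force: [0.1, -0.1, -0.4]
width: -0.0002
gripper_force: 0.0
```

Run:
```python
from h import *
s=sensors.get_state();print(s['position'],s['width'],s['gripper_force'])
a=save('top','pics/x1.png')[170:300,290:470]; b=save('wrist','pics/x2.png')
a=cv2.resize(a,(554,400)); cv2.imwrite('pics/x3.png',cv2.cvtColor(np.hstack([a,b])[:,:],cv2.COLOR_RGB2BGR)[:, :]) if 0 else cv2.imwrite('pics/x3.png',cv2.cvtColor(cv2.resize(np.hstack([a,b]),(800,268)),cv2.COLOR_RGB2BGR))
```

```text
[ 0.47407358 -0.2073607   0.01598591] -0.00021878249395785695 0.0
```

View pics/x3.png

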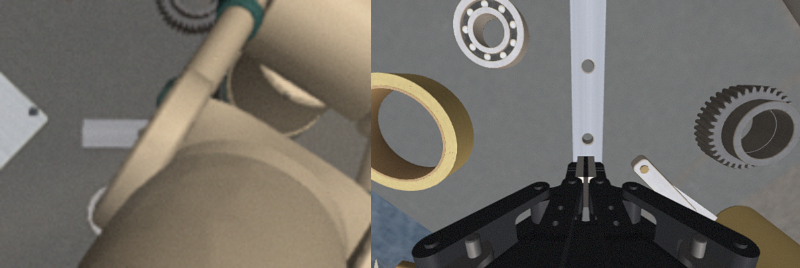

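The fingers closed to zero width with the bar unmoved, so they ended up above it: the tips show at about (321,234–265) in the wrist view, over the bar. I'll check the tip height.

Run:
```python
from h import *
s=sensors.get_state();print(s['position'],s['contact_force'],s['effort'].round(2))
p=s['position']
for z in(-.011,0,.008,.016,.03): print(z,proj('wrist',p+[0,0,z]).round(1),proj('wrist',p+[0,.011,z]).round(1))
im=cv2.imread('pics/x2.png');cv2.imwrite('pics/x4.png',cv2.resize(im[180:340,230:410],None,fx=3.3,fy=3.3))
```

```text
[ 0.47376678 -0.20731903  0.01558656] [ 0.6399238   0.84415256 -0.3128066 ] [ 5.000e-02 -4.082e+01 -1.669e+01  0.000e+00 -1.000e-02  0.000e+00]
-0.011 [[323.6 233.4]] [[324.  216.9]]
0 [[323.8 240.7]] [[324.3 223.2]]
0.008 [[324.  246.7]] [[324.5 228.4]]
0.016 [[324.2 253.2]] [[324.7 234.2]]
0.03 [[324.6 266.5]] [[325.2 245.8]]
```

View pics/x4.png

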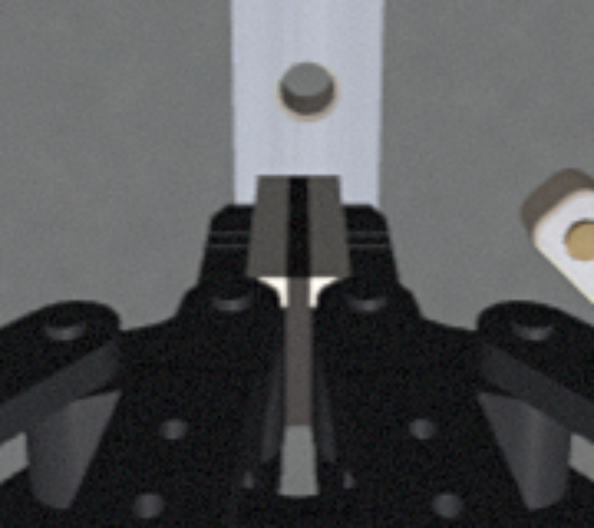

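Run:
```python
from h import *
cm=np.load('w1.npy',allow_pickle=True).item()
p=np.array([.4749,-.2043,.081])
R=np.array(cm['R']);print('cam rel tcp',-R.T@cm['t']-p,'tcp depth',(R@p+cm['t'])[2])
for dy in(-.011,0,.011):
  for z in(-.011,.002,.015,.03): print(dy,z,proj('wrist',p+np.array([[-.0425,dy,z],[.0425,dy,z]]),cm).round(0).tolist())
im=cv2.imread('pics/w1.png');cv2.imwrite('pics/x5.png',cv2.resize(im[220:330,150:490],None,fx=2.35,fy=2.35))
```

```text
cam rel tcp [-0.00342907  0.06813893  0.15189262] tcp depth 0.16466935497999202
-0.011 -0.011 [[256.0, 247.0], [390.0, 251.0]]
-0.011 0.002 [[251.0, 257.0], [395.0, 261.0]]
-0.011 0.015 [[246.0, 268.0], [401.0, 272.0]]
-0.011 0.03 [[238.0, 284.0], [409.0, 288.0]]
0 -0.011 [[256.0, 231.0], [391.0, 235.0]]
0 0.002 [[250.0, 240.0], [397.0, 244.0]]
0 0.015 [[245.0, 250.0], [403.0, 254.0]]
0 0.03 [[236.0, 264.0], [412.0, 268.0]]
0.011 -0.011 [[255.0, 215.0], [393.0, 218.0]]
0.011 0.002 [[250.0, 222.0], [399.0, 226.0]]
0.011 0.015 [[244.0, 231.0], [405.0, 235.0]]
0.011 0.03 [[235.0, 243.0], [414.0, 248.0]]
```

View pics/x5.png

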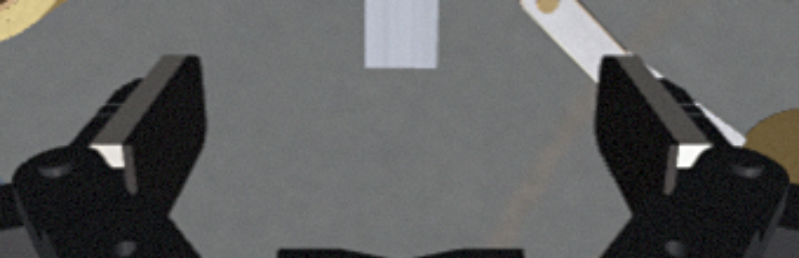

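The finger corners at (236,245) and (404,245) are 168 px apart. That puts the real tips about 14 mm behind the reported TCP when shut, not 11 mm ahead, which explains the miss. I'll open, go down 20 mm in a first step, and check the force.

{"method": "drive_tool", "body": {"deltas": [{"linear":[0,0,0],"twist":0,"claw":0.6},{"linear":[0,0,0],"twist":0,"claw":0.6},{"linear":[0,0,0],"twist":0,"claw":0.6},{"linear":[0,0,-8],"twist":0,"claw":0.6},{"linear":[0,0,-14],"twist":0,"claw":0.6},{"linear":[0,0,-18],"twist":0,"claw":0.6},{"linear":[0,0,-20],"twist":0,"claw":0.6},{"linear":[0,0,-20],"twist":0,"claw":0.6}]}}

```text
clock: 3.55
position: [0.4729, -0.2068, -0.0059]
ee_rot: [-0.001, 0.7, 0.715, -0.0]
contact_force: [0.1, 0.2, -0.7]
width: 0.051
gripper_force: 0.0
```

{"method": "drive_tool", "body": {"deltas": [{"linear":[0,0,-3],"twist":0,"claw":0.6},{"linear":[0,0,-6],"twist":0,"claw":0.6},{"linear":[0,0,-6],"twist":0,"claw":0.45},{"linear":[0,0,-6],"twist":0,"claw":0.4}]}}

```text
clock: 3.88
position: [0.4738, -0.2075, -0.0101]
ee_rot: [0.0, 0.699, 0.715, -0.0]
contact_force: [-1.5, -0.6, 6.3]
width: 0.0343
gripper_force: 3.2
```

{"method": "drive_tool", "body": {"deltas": [{"linear":[0,0,4],"twist":0,"claw":0.4},{"linear":[0,0,4],"twist":0,"claw":0.4},{"linear":[0,0,4],"twist":0,"claw":0.2},{"linear":[0,0,4],"twist":0,"claw":0},{"linear":[0,0,4],"twist":0,"claw":0},{"linear":[0,0,4],"twist":0,"claw":0}]}}

```text
clock: 4.38
position: [0.4742, -0.2075, -0.0061]
ee_rot: [0.001, 0.7, 0.714, 0.0]
contact_force: [-0.5, 0.4, 6.9]
width: 0.0232
gripper_force: 78.6
```

{"method": "drive_tool", "body": {"deltas": [{"linear":[0,0,10],"twist":0,"claw":0},{"linear":[0,0,25],"twist":0,"claw":0},{"linear":[0,0,40],"twist":0,"claw":0},{"linear":[0,0,40],"twist":0,"claw":0},{"linear":[0,0,40],"twist":0,"claw":0}]}}

```text
clock: 4.8
position: [0.4737, -0.2074, 0.0334]
ee_rot: [0.001, 0.7, 0.715, 0.0]
contact_force: [1.3, 0.7, -3.0]
width: 0.0234
gripper_force: 79.1
```

Run:
```python
from h import *
s=sensors.get_state();print(s['position'],s['width'],s['gripper_force'],s['contact_force'],s['moment'])
b=save('wrist','pics/y1.png'); c=save('side','pics/y2.png')[180:300,270:450]
cv2.imwrite('pics/y3.png',cv2.cvtColor(np.hstack([cv2.resize(b[:,190:480],(290,400)),cv2.resize(c,(510,400))]),cv2.COLOR_RGB2BGR))
```

```text
[ 0.47372662 -0.20736938  0.03340772] 0.02335528617344747 79.10454869270325 [ 1.2864868   0.74150221 -3.01600678] [-0.21328645 -0.0171304   0.05076447]
```

View pics/y3.png

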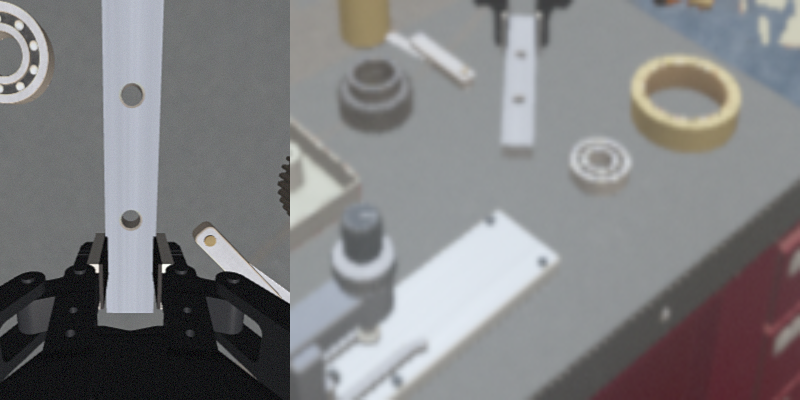

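The bar is lifted and held level across its width, with the holes visible and the scene undisturbed. Next I'll move it behind the channel mouth and align it.

{"method": "drive_tool", "body": {"deltas": [{"linear":[-6,28,0],"twist":-7,"claw":0},{"linear":[-12,56,0],"twist":-14,"claw":0},{"linear":[-18,85,0],"twist":-21,"claw":0},{"linear":[-24,113,0],"twist":-28,"claw":0},{"linear":[-29,142,0],"twist":-35,"claw":0},{"linear":[-34,170,0],"twist":-42,"claw":0},{"linear":[-34,170,0],"twist":-42.8,"claw":0},{"linear":[-34,170,0],"twist":-42.8,"claw":0},{"linear":[-34,170,0],"twist":-42.8,"claw":0}]}}

```text
clock: 5.65
position: [0.4393, -0.0372, 0.0325]
ee_rot: [-0.0, 0.912, 0.411, -0.0]
contact_force: [0.2, 0.5, -4.1]
width: 0.0237
gripper_force: 79.2
```

Run:
```python
from h import *
s=sensors.get_state();cm=eyes.camera_model('wrist');np.save('w2.npy',cm);im=save('wrist','pics/w2.png')
p,q=s['position'],s['ee_rot'];print(p,np.degrees(np.arctan2(q[2]**2-q[1]**2,2*q[1]*q[2])),s['contact_force'],s['qpos'])
a=np.radians(48.4);u=np.array([np.cos(a),np.sin(a),0]);n=np.array([-u[1],u[0],0]);O=np.array([.5655,.1045,0])
print('plate corners',proj('wrist',[O-.165*u+s_*.035*n+[0,0,.016] for s_ in(1,-1)],cm).round(0).tolist(),'post',proj('wrist',[O+.05*u+s_*.035*n+[0,0,.016] for s_ in(1,-1)],cm).round(0).tolist(),'cap',proj('wrist',O+[0,0,.1285],cm).round(0))
# row profile: runs of brightness
g=im.min(2)
for r in range(10,260,25):
    b=(g[r]>125).astype(int);e=np.flatnonzero(np.diff(np.r_[0,b,0]));runs=[(int(x),int(y)) for x,y in zip(e[::2],e[1::2]) if y-x>6];print(r,runs)
```

```text
[ 0.43930667 -0.03721254  0.03250532] -41.465603806278224 [ 0.17026349  0.47104436 -4.13986681] [-2.42202234e-01  2.80387879e-01  2.05695633e+00 -6.03349662e-04
  8.04976831e-01  4.81927436e-01]
plate corners [[267.0, 191.0], [380.0, 191.0]] post [[241.0, -308.0], [409.0, -308.0]] cap [[  340. -1212.]]
10 [(158, 166), (260, 391), (584, 640)]
35 [(261, 389), (578, 640)]
60 [(262, 388), (574, 640)]
85 [(263, 316), (329, 386)]
110 [(264, 385)]
135 [(266, 383)]
160 [(280, 368)]
185 [(268, 380)]
210 [(294, 319), (323, 347)]
235 [(0, 12), (22, 45), (295, 346)]
```

Run:
```python
from h import *
cm=np.load('w2.npy',allow_pickle=True).item();im=cv2.imread('pics/w2.png');g=cv2.GaussianBlur(im,(3,5),0).astype(int).sum(2)//3
for r in(60,110,150,230): print(r,g[r,280:366].tolist())
ef=lambda r,lo,hi,sg:lo+int(np.argmax(sg*np.diff(g[r,lo:hi])))+.5
R=[20,40,60,100,120,180]
L=onz('wrist',[[ef(r,250,275,1),r] for r in R],.016,cm)[:,:2];Q=onz('wrist',[[ef(r,375,400,-1),r] for r in R],.016,cm)[:,:2]
for P in(L,Q):
    d=P[0]-P[-1];print('plate edge ang',np.degrees(np.arctan2(d[1],d[0])))
M=(L+Q)/2;print(M.round(4).tolist(), np.linalg.norm(L-Q,axis=1))
s=np.array([.4393,-.0372])
a=np.radians(48.4);n=np.array([-np.sin(a),np.cos(a)]);print('tcp lateral - plate axis',((s-M)@n).round(4))
```

```text
60 [225, 224, 223, 223, 222, 222, 223, 223, 223, 223, 224, 220, 206, 190, 183, 182, 182, 181, 181, 182, 183, 183, 184, 184, 183, 182, 181, 180, 181, 181, 182, 182, 183, 183, 184, 185, 184, 184, 185, 186, 187, 188, 189, 189, 189, 189, 190, 190, 190, 189, 188, 186, 186, 185, 184, 184, 184, 183, 183, 181, 181, 181, 182, 182, 182, 182, 182, 183, 184, 184, 188, 204, 218, 221, 220, 220, 221, 223, 224, 224, 224, 223, 222, 222, 222, 223]
110 [222, 223, 223, 222, 221, 220, 221, 222, 223, 223, 224, 224, 220, 206, 188, 181, 182, 182, 182, 183, 184, 185, 184, 183, 182, 182, 182, 182, 181, 180, 180, 181, 182, 183, 184, 184, 183, 184, 183, 184, 186, 188, 188, 188, 189, 190, 191, 191, 189, 188, 187, 185, 185, 184, 183, 183, 183, 182, 181, 180, 181, 182, 182, 181, 182, 183, 182, 181, 184, 195, 211, 219, 220, 219, 220, 221, 222, 223, 222, 221, 219, 219, 220, 221, 223, 223]
150 [220, 220, 221, 222, 220, 219, 218, 219, 221, 223, 224, 224, 223, 213, 197, 185, 181, 182, 183, 183, 184, 185, 185, 184, 184, 184, 183, 181, 179, 179, 179, 181, 182, 184, 186, 185, 183, 183, 183, 185, 186, 187, 187, 187, 187, 1
[... 252 characters left out ...]
, 114, 115, 115, 113, 112, 124, 155, 180, 186, 186, 187, 187, 186, 186, 187, 187, 186, 186, 183, 181, 181, 182, 183, 184, 185, 186, 183, 179, 176, 174, 173, 171, 171, 172, 174, 177, 181, 184, 184, 185, 186, 185, 185, 184, 184, 184, 183, 182, 182, 181, 181, 181, 182, 182, 182, 178, 161, 135, 117, 114, 114, 113, 113, 113, 113, 114, 114, 114, 114, 114, 113, 112, 113, 113, 114, 113, 112]
plate edge ang 48.388412752093195
plate edge ang 48.202148383171334
[[0.5185, 0.0505], [0.512, 0.0436], [0.5055, 0.0361], [0.4917, 0.0205], [0.4845, 0.0123], [0.4608, -0.0141]] [0.06843123 0.06798429 0.06807404 0.06827353 0.06838402 0.06814967]
tcp lateral - plate axis [0.001  0.0007 0.0008 0.0009 0.0009 0.0008]
```

Run:
```python
from h import *
cm=np.load('w2.npy',allow_pickle=True).item();im=cv2.imread('pics/w2.png')
g=cv2.GaussianBlur(im,(3,5),0).astype(float).sum(2)/3
mid=np.array([.4608,-.0141]);a=np.radians(48.3);u=np.array([np.cos(a),np.sin(a)]);n=np.array([-u[1],u[0]])
R=range(10,160,8)
def e(r,lo,hi):
    d=np.abs(np.diff(g[r,lo:hi]));d[d<5]=0;return lo+.5+(d*np.arange(len(d))).sum()/d.sum()
for z in(.0485,.0505,.0525):
    L=onz('wrist',[[e(r,286,300),r] for r in R],z,cm)[:,:2];Q=onz('wrist',[[e(r,342,357),r] for r in R],z,cm)[:,:2]
    for P in(L,Q,(L+Q)/2):
        d=np.polyfit((P-mid)@u,(P-mid)@n,1);print(z,'ang',48.3+np.degrees(np.arctan(d[0])),'lat at s=0',d[1]*1e3,'mm; s range',((P-mid)@u)[[0,-1]])
    print('w',np.linalg.norm(L-Q,axis=1)[[0,5,-1]])
# front end of bar: brightness along col 310
c=g[:200,308:314].mean(1);print(np.round(c[:60:3]))
```

```text
0.0485 ang 47.922296172581305 lat at s=0 15.198104325858253 mm; s range [0.08060188 0.01973276]
0.0485 ang 48.062459002902514 lat at s=0 -10.984338858340806 mm; s range [0.08064699 0.01979385]
0.0485 ang 47.99236854801989 lat at s=0 2.1069226713784492 mm; s range [0.08062444 0.01976331]
w [0.02596401 0.0259783  0.02612283]
0.0505 ang 47.92229617258131 lat at s=0 15.011312933686755 mm; s range [0.07994836 0.01997359]
0.0505 ang 48.0624590029025 lat at s=0 -10.787730195732983 mm; s range [0.07999281 0.02003378]
0.0505 ang 47.992368548019904 lat at s=0 2.111830799272238 mm; s range [0.07997059 0.02000369]
w [0.02558252 0.02559661 0.025739  ]
0.0525 ang 47.92229617258131 lat at s=0 14.824521541515258 mm; s range [0.07929484 0.02021442]
0.0525 ang 48.062459002902486 lat at s=0 -10.591121533125163 mm; s range [0.07933863 0.02027372]
0.0525 ang 47.99236854801989 lat at s=0 2.116738927166049 mm; s range [0.07931673 0.02024407]
w [0.02520103 0.02521491 0.02535518]
[184. 183. 183. 184. 183. 183. 183. 184. 183. 183. 183. 183. 183. 183.
 183. 182. 182. 183. 183. 182.]
```

{"method": "drive_tool", "body": {"deltas": [{"linear":[1.6,-1.4,-5],"twist":0.3,"claw":0},{"linear":[1.6,-1.4,-12],"twist":0.3,"claw":0},{"linear":[1.6,-1.4,-17],"twist":0.3,"claw":0},{"linear":[1.6,-1.4,-20],"twist":0.3,"claw":0},{"linear":[1.6,-1.4,-20],"twist":0.3,"claw":0},{"linear":[1.6,-1.4,-20],"twist":0.3,"claw":0}]}}

```text
clock: 6.2
position: [0.4408, -0.0387, 0.0126]
ee_rot: [-0.0, 0.911, 0.412, -0.0]
contact_force: [0.2, -0.1, -4.7]
width: 0.0234
gripper_force: 79.2
```

```bash
cat > m.py <<'E'
from h import *
s=sensors.get_state();cm=eyes.camera_model('wrist');im=save('wrist','pics/wm.png')
print(s['position'],s['contact_force'],s['moment'],s['width'])
g=cv2.GaussianBlur(im,(3,5),0).astype(float).sum(2)/3
mid=np.array([.4608,-.0141]);a=np.radians(48.3);u=np.array([np.cos(a),np.sin(a)]);n=np.array([-u[1],u[0]])
zt=s['position'][2]+.018
ed=lambda r,lo,hi,sg:lo+int(np.argmax(sg*np.diff(g[r,lo:hi])))+.5
R=range(30,180,8)
for nm,z,(l0,l1),(r0,r1),sg in(('bar',zt,(285,305),(337,358),-1),('plate',.016,(245,283),(366,405),1)):
    P=[onz('wrist',[[ed(r,lo,hi,k*sg),r] for r in R],z,cm)[:,:2] for lo,hi,k in((l0,l1,1),(r0,r1,-1))]
    M=(P[0]+P[1])/2;d=np.polyfit((M-mid)@u,(M-mid)@n,1);print(nm,'ang',48.3+np.degrees(np.arctan(d[0])),'lat0',d[1]*1e3,'lat@100mm',(d[1]+.1*d[0])*1e3,'w',np.median(np.linalg.norm(P[0]-P[1],axis=1)))
E
python3 m.py
```

```text
[ 0.44078485 -0.03870794  0.01257999] [ 0.19416361 -0.12276424 -4.72802201] [-0.15049327  0.10601675 -0.0410704 ] 0.023419748303929042
bar ang 48.140634494674636 lat0 0.07246644958890747 lat@100mm -0.2056795459049487 w 0.02568936943097452
plate ang 48.22482885155914 lat0 0.09068028990513761 lat@100mm -0.04051818965211665 w 0.06837146297578027
```

{"method": "drive_tool", "body": {"deltas": [{"linear":[0,0,-1.5],"twist":0,"claw":0},{"linear":[0,0,-2.5],"twist":0,"claw":0},{"linear":[0,0,-2.5],"twist":0,"claw":0},{"linear":[0,0,-2.5],"twist":0,"claw":0}]}}

```text
clock: 6.58
position: [0.4414, -0.0386, 0.0107]
ee_rot: [0.0, 0.911, 0.412, 0.0]
contact_force: [0.1, -0.3, -3.0]
width: 0.0236
gripper_force: 79.2
```

{"method": "drive_tool", "body": {"deltas": [{"linear":[6.7,7.5,0],"twist":0,"claw":0},{"linear":[13.3,14.9,0],"twist":0,"claw":0},{"linear":[20.0,22.4,0],"twist":0,"claw":0},{"linear":[26.6,29.8,0],"twist":0,"claw":0},{"linear":[26.6,29.8,0],"twist":0,"claw":0},{"linear":[26.6,29.8,0],"twist":0,"claw":0}]}}

```text
clock: 7.08
position: [0.4685, -0.008, 0.0105]
ee_rot: [0.0, 0.911, 0.413, 0.0]
contact_force: [0.4, 0.1, -1.4]
width: 0.0238
gripper_force: 79.3
```

{"method": "drive_tool", "body": {"deltas": [{"linear":[3.3,3.7,0],"twist":0,"claw":0},{"linear":[6.7,7.5,0],"twist":0,"claw":0},{"linear":[10,11.2,0],"twist":0,"claw":0},{"linear":[13.3,14.9,0],"twist":0,"claw":0},{"linear":[13.3,14.9,0],"twist":0,"claw":0}]}}

```text
clock: 7.5
position: [0.4821, 0.0067, 0.0106]
ee_rot: [0.0, 0.911, 0.413, 0.001]
contact_force: [0.5, -0.1, -2.8]
width: 0.0233
gripper_force: 79.3
```

```bash
python3 m.py; python3 -c "
from rig import sensors;print(sensors.get_state()['contact_force'])"
```

```text
[0.48206856 0.0066671  0.01061133] [ 0.49925208 -0.14083941 -2.78252829] [-0.05073023  0.00597095  0.01516185] 0.023340983491900485
bar ang 47.96298022835718 lat0 -0.06203889949914241 lat@100mm -0.6502561494034289 w 0.02583832350845663
plate ang 45.6197888390435 lat0 4.173065206315154 lat@100mm -0.5082007932328149 w 0.06804108096402192
[ 0.80572435 -0.23472089 -2.72548324]
```

{"method": "drive_tool", "body": {"deltas": [{"linear":[1,1.1,0],"twist":0,"claw":0},{"linear":[2,2.2,0],"twist":0,"claw":0},{"linear":[2.7,3,0],"twist":0,"claw":0},{"linear":[2.7,3,0],"twist":0,"claw":0}]}}

```text
clock: 7.88
position: [0.4837, 0.0092, 0.0105]
ee_rot: [-0.0, 0.911, 0.412, 0.0]
contact_force: [-0.1, 0.6, -3.1]
width: 0.0234
gripper_force: 79.3
```

{"method": "drive_tool", "body": {"deltas": [{"linear":[0.7,0.7,0],"twist":0,"claw":0},{"linear":[1.3,1.5,0],"twist":0,"claw":0},{"linear":[1.3,1.5,0],"twist":0,"claw":0}]}}

```text
clock: 8.13
position: [0.4851, 0.0107, 0.0105]
ee_rot: [0.0, 0.911, 0.412, 0.0]
contact_force: [1.0, 0.1, -4.3]
width: 0.0234
gripper_force: 79.3
```

{"method": "drive_tool", "body": {"deltas": [{"linear":[0.7,0.7,0],"twist":0,"claw":0},{"linear":[1.3,1.5,0],"twist":0,"claw":0},{"linear":[1.3,1.5,0],"twist":0,"claw":0}]}}

```text
clock: 8.38
position: [0.4865, 0.0122, 0.0105]
ee_rot: [0.0, 0.911, 0.412, 0.0]
contact_force: [-0.3, -0.4, -3.5]
width: 0.0231
gripper_force: 79.3
```

{"method": "drive_tool", "body": {"deltas": [{"linear":[0.7,0.7,0],"twist":0,"claw":0},{"linear":[1.3,1.5,0],"twist":0,"claw":0},{"linear":[1.3,1.5,0],"twist":0,"claw":0}]}}

```text
clock: 8.63
position: [0.4878, 0.0138, 0.0106]
ee_rot: [0.0, 0.911, 0.412, 0.0]
contact_force: [0.4, 0.3, -3.6]
width: 0.023
gripper_force: 79.3
```

{"method": "drive_tool", "body": {"deltas": [{"linear":[0.7,0.7,0],"twist":0,"claw":0},{"linear":[1.3,1.5,0],"twist":0,"claw":0},{"linear":[1.3,1.5,0],"twist":0,"claw":0}]}}

```text
clock: 8.88
position: [0.4891, 0.0153, 0.0105]
ee_rot: [0.0, 0.911, 0.412, 0.0]
contact_force: [-0.2, -0.6, -2.3]
width: 0.0236
gripper_force: 79.3
```

{"method": "drive_tool", "body": {"deltas": [{"linear":[0.7,0.7,0],"twist":0,"claw":0},{"linear":[1.3,1.5,0],"twist":0,"claw":0},{"linear":[1.3,1.5,0],"twist":0,"claw":0}]}}

```text
clock: 9.13
position: [0.4904, 0.0168, 0.0106]
ee_rot: [0.0, 0.911, 0.412, 0.0]
contact_force: [0.5, 0.2, -3.0]
width: 0.0234
gripper_force: 79.3
```

{"method": "drive_tool", "body": {"deltas": [{"linear":[0.7,0.7,0],"twist":0,"claw":0},{"linear":[1.3,1.5,0],"twist":0,"claw":0},{"linear":[1.3,1.5,0],"twist":0,"claw":0}]}}

```text
clock: 9.38
position: [0.4917, 0.0183, 0.0105]
ee_rot: [0.0, 0.911, 0.412, 0.0]
contact_force: [1.0, 0.6, -2.0]
width: 0.0236
gripper_force: 79.3
```

{"method": "drive_tool", "body": {"deltas": [{"linear":[0.7,0.7,0],"twist":0,"claw":0},{"linear":[1.3,1.5,0],"twist":0,"claw":0},{"linear":[1.3,1.5,0],"twist":0,"claw":0}]}}

```text
clock: 9.63
position: [0.493, 0.0198, 0.0105]
ee_rot: [0.0, 0.911, 0.412, 0.0]
contact_force: [-0.1, 0.5, -2.6]
width: 0.0232
gripper_force: 79.3
```

{"method": "drive_tool", "body": {"deltas": [{"linear":[0.7,0.7,0],"twist":0,"claw":0},{"linear":[1.3,1.5,0],"twist":0,"claw":0},{"linear":[1.3,1.5,0],"twist":0,"claw":0}]}}

```text
clock: 9.88
position: [0.4943, 0.0213, 0.0105]
ee_rot: [0.0, 0.911, 0.412, 0.0]
contact_force: [-0.1, -0.1, -3.3]
width: 0.0235
gripper_force: 79.3
```

{"method": "drive_tool", "body": {"deltas": [{"linear":[0.7,0.7,0],"twist":0,"claw":0},{"linear":[1.3,1.5,0],"twist":0,"claw":0},{"linear":[1.3,1.5,0],"twist":0,"claw":0}]}}

```text
clock: 10.13
position: [0.4956, 0.0228, 0.0105]
ee_rot: [0.0, 0.911, 0.412, 0.0]
contact_force: [0.1, 0.5, -3.0]
width: 0.0235
gripper_force: 79.3
```

{"method": "drive_tool", "body": {"deltas": [{"linear":[0.7,0.7,0],"twist":0,"claw":0},{"linear":[1.3,1.5,0],"twist":0,"claw":0},{"linear":[1.3,1.5,0],"twist":0,"claw":0}]}}

```text
clock: 10.38
position: [0.4969, 0.0243, 0.0106]
ee_rot: [0.0, 0.911, 0.412, 0.0]
contact_force: [-0.1, -0.1, -2.8]
width: 0.0235
gripper_force: 79.3
```

{"method": "drive_tool", "body": {"deltas": [{"linear":[0.7,0.7,0],"twist":0,"claw":0},{"linear":[1.3,1.5,0],"twist":0,"claw":0},{"linear":[1.3,1.5,0],"twist":0,"claw":0}]}}

```text
clock: 10.63
position: [0.4982, 0.0258, 0.0105]
ee_rot: [0.0, 0.911, 0.412, 0.0]
contact_force: [1.0, 0.8, -2.8]
width: 0.0234
gripper_force: 79.3
```

{"method": "drive_tool", "body": {"deltas": [{"linear":[0.7,0.7,0],"twist":0,"claw":0},{"linear":[1.3,1.5,0],"twist":0,"claw":0},{"linear":[1.3,1.5,0],"twist":0,"claw":0}]}}

```text
clock: 10.88
position: [0.4983, 0.0265, 0.0103]
ee_rot: [0.0, 0.911, 0.413, -0.001]
contact_force: [-2.3, -5.1, -1.5]
width: 0.0233
gripper_force: 79.4
```

{"method": "drive_tool", "body": {"deltas": [{"linear":[0.2,0.2,0],"twist":0,"claw":0},{"linear":[0.2,0.2,0],"twist":0,"claw":0},{"linear":[0.2,0.2,0],"twist":0,"claw":0}]}}

```text
clock: 11.13
position: [0.4983, 0.0266, 0.0103]
ee_rot: [0.0, 0.911, 0.413, -0.001]
contact_force: [-2.6, -4.7, -2.3]
width: 0.0236
gripper_force: 79.4
```

{"method": "drive_tool", "body": {"deltas": [{"linear":[0.3,0.3,0],"twist":0,"claw":0},{"linear":[0.3,0.3,0],"twist":0,"claw":0},{"linear":[0.3,0.3,0],"twist":0,"claw":0}]}}

```text
clock: 11.38
position: [0.4982, 0.0266, 0.0102]
ee_rot: [0.0, 0.911, 0.413, -0.002]
contact_force: [-3.3, -5.4, -2.5]
width: 0.0234
gripper_force: 79.4
```

{"method": "drive_tool", "body": {"deltas": [{"linear":[0,0,0],"twist":0,"claw":0.55},{"linear":[0,0,0],"twist":0,"claw":0.55},{"linear":[0,0,0],"twist":0,"claw":0.55},{"linear":[0,0,0],"twist":0,"claw":0.55},{"linear":[0,0,30],"twist":0,"claw":0.55},{"linear":[0,0,70],"twist":0,"claw":0.6},{"linear":[0,0,110],"twist":0,"claw":0.6},{"linear":[0,0,150],"twist":0,"claw":0.6},{"linear":[0,0,150],"twist":0,"claw":0.6}]}}

```text
clock: 12.13
position: [0.5056, 0.0276, 0.1687]
ee_rot: [0.004, 0.911, 0.413, 0.008]
contact_force: [1.6, -0.0, -0.2]
width: 0.0511
gripper_force: 0.0
```

{"method": "drive_tool", "body": {"deltas": [{"linear":[15,17,10],"twist":7,"claw":0.6},{"linear":[30,34,10],"twist":14,"claw":0.6},{"linear":[45,51,10],"twist":21,"claw":0.6},{"linear":[60,67,10],"twist":28,"claw":0.6},{"linear":[67,75,10],"twist":35,"claw":0.6},{"linear":[67,75,10],"twist":42,"claw":0.6},{"linear":[67,75,10],"twist":49,"claw":0.6},{"linear":[67,75,10],"twist":56,"claw":0.6},{"linear":[67,75,10],"twist":63,"claw":0.6},{"linear":[67,75,10],"twist":70,"claw":0.6},{"linear":[67,75,10],"twist":77,"claw":0.6},{"linear":[67,75,10],"twist":84,"claw":0.6}]}}

```text
clock: 13.13
position: [0.5671, 0.103, 0.1704]
ee_rot: [0.0, 0.398, 0.917, 0.0]
contact_force: [0.2, 0.3, -0.0]
width: 0.0512
gripper_force: 0.0
```

{"method": "drive_tool", "body": {"deltas": [{"linear":[0,0,0],"twist":7,"claw":0.6},{"linear":[0,0,0],"twist":14,"claw":0.6},{"linear":[0,0,0],"twist":21,"claw":0.6},{"linear":[0,0,0],"twist":28,"claw":0.6},{"linear":[0,0,0],"twist":35,"claw":0.6},{"linear":[0,0,0],"twist":42,"claw":0.6},{"linear":[0,0,0],"twist":49,"claw":0.6},{"linear":[0,0,0],"twist":56,"claw":0.6},{"linear":[0,0,0],"twist":63,"claw":0.6},{"linear":[0,0,0],"twist":70,"claw":0.6},{"linear":[0,0,0],"twist":77,"claw":0.6},{"linear":[0,0,0],"twist":84,"claw":0.6}]}}

```text
clock: 14.13
position: [0.567, 0.103, 0.1704]
ee_rot: [0.0, -0.318, 0.948, 0.0]
contact_force: [-0.4, 0.0, -0.8]
width: 0.0514
gripper_force: 0.0
```

{"method": "drive_tool", "body": {"deltas": [{"linear":[0,0,0],"twist":6,"claw":0.6},{"linear":[0,0,0],"twist":12,"claw":0.6},{"linear":[0,0,0],"twist":12,"claw":0.6},{"linear":[0,0,0],"twist":12,"claw":0.6},{"linear":[0,0,0],"twist":12,"claw":0.6}]}}

```text
clock: 14.55
position: [0.5669, 0.1028, 0.1705]
ee_rot: [0.0, -0.411, 0.911, 0.0]
contact_force: [0.1, 0.6, 0.3]
width: 0.0515
gripper_force: 0.0
```

Run:
```python
from h import *
s=sensors.get_state();cm=eyes.camera_model('wrist');np.save('w3.npy',cm);im=save('wrist','pics/w3.png');save('top','pics/t3.png')
print(s['position'],s['ee_rot'],s['qpos'],s['contact_force'],s['moment'])
for X in([.5674,.1038,.1285],[.565,.1045,.1285],[.5674,.1173,.1285]): print(proj('wrist',X,cm))
```

```text
[0.56687757 0.10277973 0.17047232] [ 1.27702039e-04 -4.11462622e-01  9.11426623e-01  7.69894604e-05] [ 5.84520911e-02  3.10343871e-01  1.58662990e+00  2.48214879e-04
  1.24443542e+00 -2.36054029e+00] [0.08622156 0.56923628 0.33884959] [-0.00209879 -0.00168787 -0.00547577]
[[318.39411597 220.51152775]]
[[321.46918285 219.14403896]]
[[330.41570899 233.26673907]]
```

View pics/w3.png

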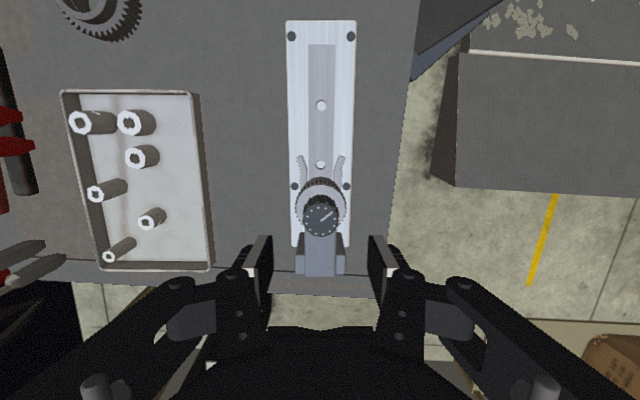

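The view shows the bar in the channel with its end under the head, the cap top at about (320,220) with its white mark, and the finger tips at (272,237)/(370,237).

Run:
```python
from h import *
cm=np.load('w3.npy',allow_pickle=True).item();im=cv2.imread('pics/w3.png');p=np.array([.56688,.10278,.17047])
g=im.max(2);m=np.zeros(g.shape,np.uint8);m[198:245,298:344]=(g[198:245,298:344]<105)*255
m=cv2.morphologyEx(m,cv2.MORPH_CLOSE,np.ones((7,7)));m=cv2.morphologyEx(m,cv2.MORPH_OPEN,np.ones((9,9)))
c=max(cv2.findContours(m,0,1)[0],key=cv2.contourArea);print(cv2.minEnclosingCircle(c),cv2.boundingRect(c))
R=18
a=np.radians(138.6);ty=np.array([np.cos(a),np.sin(a)]);tx=np.array([ty[1],-ty[0]])
for nm,uv,z in(('cap',(320.5,219.5),.1285),('tips',(321,237),.1925)):
    X=onz('wrist',[uv],z,cm)[0,:2]-p[:2];print(nm,'along tool y',X@ty*1e3,'along tool x',X@tx*1e3,X+p[:2])
# fingertip columns, rows 236..262 inner edges
for r in(238,242,246,250):
    print(r,im[r,258:286].max(1).tolist(),im[r,356:384].max(1).tolist())
t=cv2.imread('pics/t3.png')
```

```text
((321.51068115234375, 217.15835571289062), 22.881532669067383) (303, 198, 35, 38)
cap along tool y 1.8351375510204753 along tool x 0.32279867274777935 [0.56571691 0.10423573]
tips along tool y 1.924767311301625 along tool x -13.660309656510355 [0.55640249 0.09380612]
238 [85, 82, 82, 85, 83, 79, 84, 84, 65, 33, 20, 17, 18, 18, 66, 101, 106, 102, 105, 105, 106, 106, 106, 103, 109, 107, 106, 108] [102, 106, 108, 103, 104, 105, 102, 102, 108, 105, 107, 98, 62, 22, 20, 13, 17, 43, 70, 83, 82, 76, 86, 84, 82, 82, 82, 92]
242 [80, 83, 86, 81, 85, 82, 72, 41, 15, 18, 17, 25, 8, 22, 46, 90, 100, 107, 103, 101, 103, 107, 106, 102, 103, 104, 107, 104] [103, 104, 104, 105, 105, 105, 105, 104, 105, 105, 107, 90, 50, 29, 16, 30, 24, 10, 15, 40, 70, 86, 80, 81, 81, 84, 86, 77]
246 [85, 80, 82, 84, 78, 49, 23, 15, 19, 26, 14, 12, 21, 16, 33, 83, 109, 102, 102, 106, 103, 104, 107, 105, 105, 104, 106, 106] [110, 105, 102, 106, 107, 107, 105, 106, 103, 106, 110, 86, 29, 22, 23, 25, 29, 28, 18, 15, 17, 51, 72, 85, 81, 81, 83, 84]
250 [79, 85, 78, 58, 19, 5, 18, 21, 20, 14, 7, 6, 15, 21, 18, 82, 106, 102, 106, 103, 104, 100, 104, 103, 102, 104, 103, 106] [108, 101, 107, 102, 104, 101, 104, 108, 105, 105, 107, 80, 29, 19, 27, 20, 20, 32, 25, 26, 19, 24, 21, 63, 89, 85, 78, 82]
```

{"method": "drive_tool", "body": {"deltas": [{"linear":[0,0,-20],"twist":0,"claw":0.6},{"linear":[0,0,-40],"twist":0,"claw":0.6},{"linear":[0,0,-58],"twist":0,"claw":0.6},{"linear":[0,0,-66],"twist":0,"claw":0.6},{"linear":[0,0,-70],"twist":0,"claw":0.6},{"linear":[0,0,-72],"twist":0,"claw":0.6},{"linear":[0,0,-72],"twist":0,"claw":0.6},{"linear":[0,0,-72],"twist":0,"claw":0.6}]}}

```text
clock: 15.32
position: [0.5676, 0.1027, 0.0994]
ee_rot: [0.001, -0.412, 0.911, -0.0]
contact_force: [-0.3, -0.2, 0.0]
width: 0.0514
gripper_force: 0.0
```

{"method": "drive_tool", "body": {"deltas": [{"linear":[0,0,0],"twist":0,"claw":0.4},{"linear":[0,0,0],"twist":0,"claw":0.3},{"linear":[0,0,0],"twist":0,"claw":0.1},{"linear":[0,0,0],"twist":0,"claw":0},{"linear":[0,0,0],"twist":0,"claw":0},{"linear":[0,0,0],"twist":0,"claw":0}], "squeeze": 40}}

```text
clock: 15.82
position: [0.567, 0.103, 0.0997]
ee_rot: [0.001, -0.412, 0.911, 0.0]
contact_force: [-0.9, 0.4, 5.4]
width: 0.0251
gripper_force: 39.5
```

```bash
python3 -c "
from rig import sensors
s=sensors.get_state();print(s['position'],s['width'],s['contact_force'],s['moment'],s['effort'],s['qpos'])"
```

```text
[0.56695167 0.10304792 0.09967377] 0.0251211412184087 [-0.90612785  0.41284939  5.37453356] [0.27803558 0.30939669 0.02686847] [-9.10044070e-01 -4.04921043e+01 -2.02594453e+01 -4.40385472e-01
 -6.48109652e-01  5.51553720e-03] [ 5.85466397e-02  3.70004497e-01  1.68770199e+00  9.00144909e-04
  1.08282127e+00 -2.36273956e+00]
```

{"method": "drive_tool", "body": {"deltas": [{"linear":[0,0,1],"twist":0,"claw":0},{"linear":[0,0,1],"twist":-4,"claw":0},{"linear":[0,0,1],"twist":-8,"claw":0},{"linear":[0,0,1],"twist":-12,"claw":0},{"linear":[0,0,1],"twist":-16,"claw":0},{"linear":[0,0,1],"twist":-20,"claw":0}]}}

```text
clock: 16.32
position: [0.5664, 0.1037, 0.0997]
ee_rot: [-0.0, -0.246, 0.969, 0.001]
contact_force: [-2.4, 2.7, 2.4]
width: 0.0253
gripper_force: 40.2
```

```bash
cat > q.py <<'E'
from rig import sensors
s=sensors.get_state();print(s['position'].round(4),s['width'].round(4),s['contact_force'].round(1),s['moment'].round(3),s['effort'][5].round(4),s['qpos'][[0,5]].round(3))
E
python3 q.py
```

```text
Traceback (most recent call last):
  File "q.py", line 2, in <module>
    s=sensors.get_state();print(s['position'].round(4),s['width'].round(4),s['contact_force'].round(1),s['moment'].round(3),s['effort'][5].round(4),s['qpos'][[0,5]].round(3))
                                                       ^^^^^^^^^^^^^^^^
AttributeError: 'float' object has no attribute 'round'
```

```bash
sed -i "s/s\['width'\].round(4),//" q.py; python3 q.py
```

```text
[0.5664 0.1037 0.0997] [-2.4  2.7  2.4] [0.548 0.288 0.078] -0.6298 [ 0.059 -2.01 ]
```

{"method": "drive_tool", "body": {"deltas": [{"linear":[0,0,0],"twist":-4,"claw":0},{"linear":[0,0,0],"twist":-8,"claw":0},{"linear":[0,0,0],"twist":-12,"claw":0},{"linear":[0,0,0],"twist":-16,"claw":0},{"linear":[0,0,0],"twist":-20,"claw":0}]}}

```text
clock: 16.73
position: [0.5661, 0.1044, 0.0997]
ee_rot: [-0.0, -0.074, 0.997, 0.002]
contact_force: [-2.0, 5.3, 3.0]
width: 0.0251
gripper_force: 40.2
```

```bash
python3 q.py
```

```text
[0.5661 0.1044 0.0997] [-2.   5.3  3. ] [0.886 0.283 0.112] -0.6254 [ 0.059 -1.661]
```

{"method": "drive_tool", "body": {"deltas": [{"linear":[0,0,0],"twist":-4,"claw":0},{"linear":[0,0,0],"twist":-8,"claw":0},{"linear":[0,0,0],"twist":-12,"claw":0},{"linear":[0,0,0],"twist":-16,"claw":0}]}}

```text
clock: 17.07
position: [0.5661, 0.1051, 0.0997]
ee_rot: [-0.001, 0.066, 0.998, 0.002]
contact_force: [-2.6, 7.0, 2.6]
width: 0.0253
gripper_force: 40.2
```

```bash
python3 q.py
```

```text
[0.5661 0.1051 0.0997] [-2.6  7.   2.6] [1.152 0.31  0.078] -0.6228 [ 0.06  -1.382]
```

{"method": "drive_tool", "body": {"deltas": [{"linear":[-0.5,1.5,0],"twist":0,"claw":0},{"linear":[-0.5,1.5,0],"twist":-4,"claw":0},{"linear":[-0.5,1.5,0],"twist":-8,"claw":0},{"linear":[-0.5,1.5,0],"twist":-12,"claw":0}]}}

```text
clock: 17.4
position: [0.5662, 0.1056, 0.0997]
ee_rot: [-0.0, 0.169, 0.986, 0.001]
contact_force: [-1.0, 5.2, 2.2]
width: 0.0255
gripper_force: 40.1
```

```bash
python3 q.py
```

```text
[0.5662 0.1056 0.0997] [-1.   5.2  2.2] [0.867 0.152 0.085] -0.6299 [ 0.062 -1.171]
```

{"method": "drive_tool", "body": {"deltas": [{"linear":[-0.3,0.7,0],"twist":-4,"claw":0},{"linear":[-0.3,0.7,0],"twist":-8,"claw":0},{"linear":[-0.3,0.7,0],"twist":-12,"claw":0}]}}

```text
clock: 17.65
position: [0.5664, 0.1061, 0.0997]
ee_rot: [0.0, 0.271, 0.963, 0.001]
contact_force: [0.0, 4.5, 1.3]
width: 0.0254
gripper_force: 40.0
```

```bash
python3 q.py
```

```text
[0.5664 0.1061 0.0997] [0.  4.5 1.3] [0.757 0.01  0.033] -0.6292 [ 0.063 -0.96 ]
```

```bash
cat > q.py <<'E'
from rig import sensors,eyes
import numpy as np
A=[]
for i in range(8):
    s=sensors.get_state();A.append(np.r_[s['contact_force'],s['moment'],s['position']*1e3,s['qpos'][5]]);eyes.get_image('top')
A=np.array(A);print(s['clock'],A.mean(0).round(3),'mz sd',A[:,5].std().round(4))
E
python3 q.py
```

```text
18.0 [ 4.40000e-02  5.28300e+00  1.40600e+00  8.49000e-01  1.00000e-02
 -3.70000e-02  5.66385e+02  1.06052e+02  9.97200e+01 -9.63000e-01] mz sd 0.0358
```

{"method": "drive_tool", "body": {"deltas": [{"linear":[0.2,0.6,0],"twist":-4,"claw":0},{"linear":[0.4,1.0,0],"twist":-8,"claw":0},{"linear":[0.6,1.3,0],"twist":-12,"claw":0},{"linear":[0.7,1.4,0],"twist":-16,"claw":0},{"linear":[0.8,1.5,0],"twist":-20,"claw":0}]}}

```text
clock: 18.47
position: [0.5669, 0.1067, 0.0997]
ee_rot: [0.0, 0.433, 0.901, 0.0]
contact_force: [-0.3, 2.3, 1.9]
width: 0.0255
gripper_force: 40.1
```

```bash
python3 q.py
```

```text
18.8167 [-4.79000e-01  4.25100e+00  2.34000e+00  6.77000e-01  6.60000e-02
  5.00000e-02  5.66955e+02  1.06731e+02  9.97050e+01 -6.12000e-01] mz sd 0.0355
```

```bash
cat > v.py <<'E'
import sys
from h import *
s=sensors.get_state();cm=eyes.camera_model('wrist');n=sys.argv[1];im=save('wrist',f'pics/v{n}.png')
print('eff',s['effort'][5],'mz',s['moment'][2],s['position'],s['qpos'][5],s['contact_force'])
# unwrap sleeve top annulus & rim in polar coords about screw axis, angles in tool frame
q=s['ee_rot'];yaw=np.arctan2(q[2]**2-q[1]**2,2*q[1]*q[2]);C=np.array([.5686-.0015,.1047+.0008])
g=cv2.cvtColor(im,cv2.COLOR_RGB2GRAY).astype(np.float32)
th=np.radians(np.arange(0,360,1.));out=[]
for r,z in((.0165,.1),(.0185,.1),(.0205,.1),(.0212,.097),(.0212,.093)):
    X=np.c_[C[0]+r*np.cos(th+yaw),C[1]+r*np.sin(th+yaw),0*th+z];uv=proj('wrist',X,cm).astype(np.float32)
    out.append(cv2.remap(g,uv[:,0].reshape(1,-1),uv[:,1].reshape(1,-1),1)[0])
np.save(f'v{n}.npy',np.array(out))
if len(sys.argv)>2:
    P=np.load(f'v{sys.argv[2]}.npy');cam=np.degrees(np.arctan2(*( (-np.array(cm['R']).T@cm['t'])[:2]-C)[::-1])-yaw)%360;k=(int(cam)+np.arange(-55,56))
    for a,b in zip(P,out):
        res=[]
        for sh in range(-12,13):
            x=a[k%360];y=b[(k+sh)%360];res.append(np.corrcoef(x,y)[0,1])
        i=int(np.argmax(res));print('std',a[k%360].std().round(1),'corr0',round(res[12],3),'best shift',i-12,round(res[i],3))
E
python3 v.py 0
```

```text
eff 0.05212203715927899 mz 0.10707660774267022 [0.56698855 0.10670467 0.09971197] -0.6121262024250619 [-0.76146073  5.02228469  2.9644107 ]
```

{"method": "drive_tool", "body": {"deltas": [{"linear":[0.2,0.1,0],"twist":-3.5,"claw":0},{"linear":[0.3,0.2,0],"twist":-7,"claw":0}]}}

```text
clock: 19.08
position: [0.5672, 0.1069, 0.0997]
ee_rot: [0.0, 0.488, 0.873, 0.0]
contact_force: [-0.7, 5.9, 2.9]
width: 0.0254
gripper_force: 40.2
```

```bash
python3 v.py 1 0
```

```text
eff -0.5423218756914139 mz 0.0753962298932205 [0.56719805 0.10685913 0.09969111] -0.48636531147146334 [-0.65652831  5.87911258  2.8618314 ]
std 3.8 corr0 0.766 best shift 6 0.918
std 2.8 corr0 0.531 best shift 8 0.819
std 47.4 corr0 0.932 best shift 7 0.99
std 18.0 corr0 0.609 best shift 6 0.921
std 21.2 corr0 0.297 best shift 7 0.953
```

{"method": "drive_tool", "body": {"deltas": [{"linear":[0.2,0.1,0],"twist":-3.5,"claw":0},{"linear":[0.3,0.2,0],"twist":-7,"claw":0}]}}

```text
clock: 19.3
position: [0.5675, 0.107, 0.0997]
ee_rot: [0.0, 0.54, 0.841, 0.0]
contact_force: [0.2, 5.2, 2.9]
width: 0.0251
gripper_force: 40.2
```

```bash
python3 v.py 2 1
```

```text
eff -0.5378307402133942 mz 0.08921874805920325 [0.56749537 0.10703064 0.09970783] -0.3638401002397746 [0.18631334 5.15504966 2.92663727]
std 3.3 corr0 0.707 best shift 5 0.884
std 3.0 corr0 0.536 best shift 7 0.833
std 47.5 corr0 0.928 best shift 7 0.994
std 16.4 corr0 0.522 best shift 7 0.912
std 22.8 corr0 0.293 best shift 7 0.958
```

Run:
```python
import numpy as np
from scipy.ndimage import gaussian_filter1d as gf
V=[np.load(f'v{i}.npy') for i in range(3)]
V=[gf(v,1,axis=1)-gf(v,4,axis=1) for v in V]
k=np.arange(-50,51)+0
for c0 in(0,270,):
  k=np.arange(-50,51)+c0
  for j in range(5):
    for a,b in((0,1),(1,2)):
        r=np.array([np.corrcoef(V[a][j][k%360],V[b][j][(k+s)%360])[0,1] for s in range(-12,13)])
        print(c0,j,(a,b),'std',V[a][j][k%360].std().round(2),'r(0)',r[12].round(2),'r(7)',r[19].round(2),'max',int(r.argmax()-12),r.max().round(2), end=' | ')
    print()
from h import *
cm=eyes.camera_model('wrist');s=sensors.get_state();q=s['ee_rot'];yaw=np.degrees(np.arctan2(q[2]**2-q[1]**2,2*q[1]*q[2]));c=-np.array(cm['R']).T@cm['t'];print('yaw',yaw,'cam dir in tool',(np.degrees(np.arctan2(c[1]-.1055,c[0]-.5671))-yaw)%360)
```

```text
0 0 (0, 1) std 7.81 r(0) 0.94 r(7) -0.37 max 0 0.94 | 0 0 (1, 2) std 7.81 r(0) 0.95 r(7) -0.37 max -1 0.96 | 
0 1 (0, 1) std 9.08 r(0) 0.96 r(7) -0.23 max 0 0.96 | 0 1 (1, 2) std 8.71 r(0) 0.95 r(7) -0.29 max 0 0.95 | 
0 2 (0, 1) std 6.99 r(0) 0.28 r(7) 0.39 max -2 0.75 | 0 2 (1, 2) std 7.67 r(0) 0.15 r(7) 0.34 max -3 0.7 | 
0 3 (0, 1) std 5.51 r(0) 0.41 r(7) 0.35 max -2 0.68 | 0 3 (1, 2) std 6.5 r(0) 0.36 r(7) 0.23 max -2 0.64 | 
0 4 (0, 1) std 8.31 r(0) 0.03 r(7) 0.63 max -3 0.69 | 0 4 (1, 2) std 8.85 r(0) 0.03 r(7) 0.59 max -3 0.69 | 
270 0 (0, 1) std 7.71 r(0) 0.98 r(7) -0.42 max 0 0.98 | 270 0 (1, 2) std 7.69 r(0) 0.98 r(7) -0.36 max 0 0.98 | 
270 1 (0, 1) std 12.35 r(0) 0.98 r(7) -0.48 max 0 0.98 | 270 1 (1, 2) std 12.58 r(0) 0.98 r(7) -0.47 max 0 0.98 | 
270 2 (0, 1) std 3.32 r(0) 0.95 r(7) -0.43 max 0 0.95 | 270 2 (1, 2) std 3.88 r(0) 0.93 r(7) -0.16 max 0 0.93 | 
270 3 (0, 1) std 6.09 r(0) 0.96 r(7) -0.26 max 0 0.96 | 270 3 (1, 2) std 6.69 r(0) 0.96 r(7) -0.26 max 0 0.96 | 
270 4 (0, 1) std 12.22 r(0) 0.98 r(7) -0.4 max 0 0.98 | 270 4 (1, 2) std 12.22 r(0) 0.98 r(7) -0.44 max 0 0.98 | 
yaw 24.47262044222847 cam dir in tool 90.7410205089618
```

```bash
cat > hp.py <<'E'
import numpy as np,sys
from scipy.ndimage import gaussian_filter1d as gf
def hp(i): v=np.load(f'v{i}.npy');return gf(v,.7,axis=1)-gf(v,4,axis=1)
k=np.arange(50,131)
for a,b in zip(sys.argv[1:],sys.argv[2:]):
  for j in range(5):
    A,B=hp(a)[j],hp(b)[j]
    r=np.array([np.corrcoef(A[k],B[k+s])[0,1] for s in range(-10,16)])
    print((a,b),j,'std',A[k].std().round(2),'r0',r[10].round(2),' '.join(f'{s}:{r[s+10]:.2f}' for s in range(-10,16) if 0<s+10<25 and r[s+10]>max(r[s+9],r[s+11])))
E
python3 hp.py 0 1 2
```

```text
('0', '1') 0 std 0.97 r0 -0.27 -2:-0.16 6:0.52 13:0.10
('0', '1') 1 std 0.9 r0 -0.25 -4:0.11 9:0.30
('0', '1') 2 std 6.45 r0 -0.33 -3:0.07 7:0.69
('0', '1') 3 std 6.73 r0 -0.48 -3:0.85 6:0.84
('0', '1') 4 std 12.73 r0 -0.18 -3:0.93 7:0.97
('1', '2') 0 std 0.84 r0 -0.15 -8:0.24 5:0.33 10:0.32
('1', '2') 1 std 1.06 r0 -0.07 -9:0.16 -2:0.28 9:0.41
('1', '2') 2 std 5.7 r0 -0.37 -3:0.19 7:0.83
('1', '2') 3 std 6.82 r0 -0.21 -3:0.87 7:0.88
('1', '2') 4 std 14.04 r0 -0.34 -3:0.97 7:0.97
```

The high-passed knurl pattern stays fixed in the world over the last 14° (correlation 0.97 at a 7° shift), so the foot bears on the bar and the clutch is slipping. The slip so far is between 14° and 68°, so another 82° or so gives about four clicks.

{"method": "drive_tool", "body": {"deltas": [{"linear":[0.2,0.6,0],"twist":-4,"claw":0},{"linear":[0.4,0.7,0],"twist":-8,"claw":0},{"linear":[0.5,0.8,0],"twist":-12,"claw":0},{"linear":[0.7,0.8,0],"twist":-16,"claw":0},{"linear":[0.9,0.8,0],"twist":-20,"claw":0},{"linear":[1.0,0.8,0],"twist":-24,"claw":0},{"linear":[1.2,0.8,0],"twist":-28,"claw":0},{"linear":[1.4,0.8,0],"twist":-32,"claw":0},{"linear":[1.5,0.8,0],"twist":-36,"claw":0},{"linear":[1.7,0.7,0],"twist":-41,"claw":0}]}}

```text
clock: 20.18
position: [0.5692, 0.1072, 0.0997]
ee_rot: [0.0, 0.801, 0.599, -0.0]
contact_force: [-0.6, 3.7, 3.0]
width: 0.0255
gripper_force: 40.2
```

```bash
python3 v.py 3; python3 hp.py 2 3|tail -2
```

```text
eff -0.8808129653334618 mz 0.10505467746896152 [0.56920992 0.10717061 0.09969859] 0.3525112115738357 [-0.61388171  3.66039667  3.03388092]
('2', '3') 3 std 8.18 r0 0.73 -9:0.72 0:0.73 10:0.69
('2', '3') 4 std 15.89 r0 0.84 -1:0.92 9:0.93
```

{"method": "drive_tool", "body": {"deltas": [{"linear":[0.2,0,0],"twist":-4,"claw":0},{"linear":[0.3,-0.1,0],"twist":-8,"claw":0},{"linear":[0.5,-0.2,0],"twist":-12,"claw":0},{"linear":[0.6,-0.3,0],"twist":-16,"claw":0},{"linear":[0.8,-0.4,0],"twist":-20,"claw":0},{"linear":[0.9,-0.5,0],"twist":-24,"claw":0},{"linear":[1.0,-0.6,0],"twist":-28,"claw":0},{"linear":[1.2,-0.8,0],"twist":-32,"claw":0},{"linear":[1.3,-0.9,0],"twist":-36,"claw":0},{"linear":[1.4,-1.0,0],"twist":-41,"claw":0},{"linear":[1.4,-1.0,0],"twist":-41,"claw":0}]}}

```text
clock: 21.15
position: [0.5706, 0.1062, 0.0997]
ee_rot: [0.0, 0.959, 0.282, 0.0]
contact_force: [-0.7, 3.9, 3.7]
width: 0.0252
gripper_force: 40.3
```

```bash
python3 v.py 4; python3 hp.py 3 4|tail -2
```

```text
eff 0.5685357190668583 mz -0.031617883304376315 [0.570596   0.10621651 0.09972602] 1.0632647652214973 [-0.71992302  3.94715736  3.65162337]
('3', '4') 3 std 11.88 r0 0.74 -1:0.81 9:0.80
('3', '4') 4 std 17.24 r0 0.75 -1:0.87 9:0.85
```

{"method": "drive_tool", "body": {"deltas": [{"linear":[0,0,0],"twist":0,"claw":0.6},{"linear":[0,0,0],"twist":0,"claw":0.6},{"linear":[0,0,0],"twist":0,"claw":0.6},{"linear":[0,0,0],"twist":0,"claw":0.6},{"linear":[0,0,10],"twist":0,"claw":0.6},{"linear":[0,0,30],"twist":0,"claw":0.6},{"linear":[0,0,60],"twist":0,"claw":0.6},{"linear":[0,0,90],"twist":0,"claw":0.6},{"linear":[0,0,120],"twist":0,"claw":0.6},{"linear":[0,0,120],"twist":0,"claw":0.6},{"linear":[0,0,120],"twist":0,"claw":0.6},{"linear":[0,0,120],"twist":0,"claw":0.6}]}}

```text
clock: 22.2
position: [0.5701, 0.1062, 0.2196]
ee_rot: [0.0, 0.959, 0.282, -0.0]
contact_force: [-0.1, 0.5, -0.1]
width: 0.0512
gripper_force: 0.0
```

Run:
```python
from h import *
s=sensors.get_state();print(s['position'],s['contact_force'],s['width'])
im=save('wrist','pics/w5.png')
# bar holes check: predicted world of holes with bar origin ~ jig x -53
O=np.array([.5671,.1055,0]);u=np.array([.666,.746,0])
g=cv2.cvtColor(im,cv2.COLOR_RGB2GRAY)
for h in(-.135,-.083,-.023): print(h,proj('wrist',O+u*h+[0,0,.028]).round(0))
uv=[proj('wrist',O+u*x+[0,0,.028])[0] for x in np.arange(-.15,-.03,.003)]
print([int(g[int(v),int(c)]) if 0<=v<400 and 0<=c<640 else -1 for c,v in uv])
# sleeve phase before/after release unaffected; done
```

```text
[0.57008423 0.10624173 0.21955967] [-0.14863624  0.45548121 -0.07454469] 0.051235201785322385
-0.135 [[347. 270.]]
-0.083 [[337. 236.]]
-0.023 [[325. 194.]]
[218, 214, 213, 184, 182, 183, 183, 184, 182, 187, 182, 182, 184, 185, 185, 184, 180, 186, 184, 180, 54, 106, 223, 180, 179, 181, 181, 179, 182, 180, 180, 182, 182, 183, 182, 97, 86, 85, 90, 90]
```

```bash
python3 -c "
from rig import manip;print(manip.sign_off())"
```

```text
the job is handed in; nothing more can be done
None
```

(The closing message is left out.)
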